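# Probe two drip stands with the muddler and leave it in the open one

### The job

A wet muddler dries only in the wooden drip stand whose bore goes right through to the worktop; the other stand's bore is closed half-way down. Feel down the bore of the round stand with the muddler first, going at least as deep as a closed bore allows, then do the same in the square stand whatever you found. Finally leave the muddler standing in whichever bore goes right through, let go of it, and never let it topple on the way.

Things in the scene. Friction and masses are not known exactly. Their poses are not given: they have to be found in the camera images.
- muddler_centre (a point): centre, half-way up (95 mm above the foot), of a loose wooden drink muddler, a slim turned rod 190 mm tall and about 0.12 kg that stands upright by itself on the worktop at the start. Foot 26 mm in diameter, straight round shaft 19 mm in diameter from 45 to 165 mm above the foot, 25 mm knob above that. z points up along the rod. Best gripped from above on the upper shaft, about 45 mm above this point, so that the fingers stay clear of the stands
- muddler_foot (a point): centre of the flat underside of the muddler; z points up along the rod
- round_stand: the round wooden drip stand, a pale upright cylinder 86 mm in diameter and 70 mm tall, fixed to the worktop, with one upright bore 46 mm in diameter in the middle of its top. Origin: on the bore's axis at worktop height (z = 0); z up. The bore is either open right through to the worktop (70 mm deep) or closed by a wooden floor 35 mm above the worktop (35 mm deep); which one changes from start to start
- square_stand: the square wooden drip stand, a pale block 82 x 82 mm and 70 mm tall, fixed to the worktop, with the same 46 mm bore in the middle of its top. Origin: on the bore's axis at worktop height (z = 0); z up. Just one of the two stands is open right through, the other is closed 35 mm above the worktop. The two stands may change sides. The low things standing near are up to 112 mm tall
Mind the look-alikes: they are no part of the job. What is shaped like the square_stand but purple or turquoise is not meant.

How it is judged:
On the way, in this order (a step that is already met when the one before it is completed fails the run):
1. the muddler's foot is lowered into the bore of the round stand, to 45 mm or less above the worktop (height (world z) of muddler_foot below 0.045 m and horizontal distance between muddler_foot and round_stand below 0.02 m and angle between muddler_foot's own z axis and vertical below 0.35 rad), for 0.1 s.
2. then its foot is lowered into the bore of the square stand, to 45 mm or less above the worktop (height (world z) of muddler_foot below 0.045 m and horizontal distance between muddler_foot and square_stand below 0.02 m and angle between muddler_foot's own z axis and vertical below 0.35 rad), for 0.1 s.
At the end, for the whole second after the job is handed in: The muddler rests, let go of, in the bore that goes right through: its foot is within 20 mm of that bore's axis and less than 10 mm above the worktop, it leans less than 20 degrees and is at rest (((height (world z) of muddler_foot below 0.01 m and horizontal distance between muddler_foot and round_stand below 0.02 m) or (height (world z) of muddler_foot below 0.01 m and horizontal distance between muddler_foot and square_stand below 0.02 m)) and angle between muddler_foot's own z axis and vertical below 0.35 rad and linear speed of muddler below 0.03 m/s); the robot touches nothing.
It fails at once if the muddler topples (leans more than 40 degrees) (angle between muddler_foot's own z axis and vertical above 0.7 rad).
It also fails if it takes over 66 s, if anything falls off the work surface, if the arm or the gripper's body presses on something with over 40 N, if the wrist force passes 120 N, or if a joint passes its speed limit or range.

### The arm

A 6-joint arm with a two-finger parallel gripper is mounted at the origin on a cart in front of the work surface, level with it; the furniture and walls round the work are solid. World frame = base frame: x ahead of the robot, y to its left, z up, the work surface at z = 0. Lengths are in m, angles in rad, forces in N, time in s.
With the tool pointing down it reaches from about 0.4 to 0.825 m from the base axis. Payload 7 kg.
Tool frame: the origin (TCP) lies at the very end of the fingers, on their centre line; the grasp point (between the pads) lies 19 mm behind it (arm.grip_point_offset is the distance from the TCP to the grasp point, in m); z points along the fingers, y is the line along which they close (so a half turn about z gives the same grasp; the last joint's range is limited). The gripper opens to 88 mm and grips with 3 to 60 N. Pads are 19 mm wide; open, the fingers measure 130 mm over their backs; the gripper's body (78 mm by 193 mm) begins 47 mm behind the grasp point.
Start: joints at [1.506, 0.359, 0.012, 0, -1.224, -0.288], TCP at [0.233, 0.633, 0.227] pointing down, gripper open.
Joint ranges: [-3.07, 3.07], [-1.43, 2.12], [-1.02, 1.25], [-3.03, 1.67], [-3.05, -0], [-3.03, 3.03]. Speed limits (rad/s): [2.39, 2.39, 3.01, 3.14, 3.14, 3.14].

### API

Orientations are given as [roll, pitch, yaw] about the fixed x, y, z axes, in that order (R = Rz(yaw) Ry(pitch) Rx(roll)).
In Python, from station import arm, cams gives the robot as it stands.
- The arm moves only by the shell command python3 -m handwheel 'ROWS' [FORCE]. ROWS is JSON, a list that holds one entry, the list of rows, each a list of 7 numbers: the shift along the tool's x, y, z normalised to -1 to 1, where 1 is 0.08 m, then the turn, a rotation vector about the tool's x, y, z normalised to -1 to 1, where 1 is 0.5 rad, then the closure in counts, from 0 (fully open) to 255 (shut). In form: [[[x, y, z, wx, wy, wz, hand], ...]]. A call has 1 to 5 rows; each row is the pose to reach, as a shift and turn from the pose commanded when the call began, along the tool's axes at that moment; what a row does not reach only later rows make up. A row lasts 1/8 s, in which the tool goes at most 62.5 mm and 10.7 degrees, less where a joint would pass 70% of its speed; a pose out of reach is approached as far as the arm can. A call with a number of a shift or a turn outside -1 to 1 is refused whole. A call with a gripper value outside its range is refused whole. The fingers move at their own pace and stop on an object; FORCE is the grip in N (left out, the last holds). Time passes only in rows, so rows that repeat a pose let the fingers close. It gives the time, the measured TCP pose, the force, the opening and the grip force at its end, in the units of the state.
- arm.get_state(): the state, without advancing time (a new reading comes with each control period).
- cams.grab_frame(name): name is "side" or "top"; returns the picture (400x640x3 uint8, blue, green, red); there is no depth.
- cams.camera_info(name): a dict with "camera_matrix" (3x3 intrinsics, pixels), "R" (3x3) and "t" (3): a world point X has camera coordinates R X + t. Camera axes: x right, y down, z forward; pixel columns grow to the right and rows downward; lengths in m; the calibration is good to about 2 mm. A picture is of the moment at which its call begins. camera_info takes no time and is no camera call.
- arm.job_done(): hands the job in; it is judged then, once.
The state is a dict: "t": time; "q": joint angles; "qd": joint speeds; "joint_efforts": joint torques, N m; "eef_pos": TCP position; "ee_rot": TCP orientation; "force": force on the tool from outside, world axes, zero at the start; "moment": the same for the moment, N m; "width": finger opening in m; "gripper_force": force on a finger pad.
Only numpy, scipy, OpenCV 4.12 (cv2) and the standard library are available. Lean on these libraries where they do the work, as an engineer would, in place of code of your own. Each camera call takes 0.05 s, during which the arm holds its last target. There are 200 camera calls.

## Working session

There is one attempt and no reset: what is moved stays moved. The work goes in short steps, Python scripts to look and compute and a shell command to move; the robot and the scene stay as the last step left them, time stands still between calls to the robot, and variables do not carry over. Pictures are saved under pics/ and viewed, at most 10 in all, crops included, and the job is handed in when it is done.

```bash
mkdir -p pics; python3 - <<'E'
from station import arm,cams
import cv2,numpy as np
for n in("side","top"):
    im=cams.grab_frame(n);cv2.imwrite(f"pics/{n}0.png",im)
    i=cams.camera_info(n);print(n,np.round(i["camera_matrix"],1).tolist(),np.round(i["R"],4).tolist(),np.round(i["t"],4).tolist())
s=arm.get_state();print(s)
E
```

```text
side [[427.2, 0.0, 318.6], [0.0, 427.2, 197.3], [0.0, 0.0, 1.0]] [[0.8502, -0.5264, -0.0077], [-0.281, -0.4414, -0.8522], [0.4451, 0.7267, -0.5232]] [-0.4097, 0.2174, 0.7698]
top [[396.0, 0.0, 319.1], [0.0, 396.0, 198.5], [0.0, 0.0, 1.0]] [[-0.0029, -0.9997, 0.0234], [-0.9969, 0.0011, -0.0784], [0.0784, -0.0236, -0.9966]] [0.0022, 0.4762, 0.9054]
{'t': 0.1, 'q': array([ 1.50608547e+00,  3.59338803e-01,  1.11478105e-02, -3.26726772e-04,
       -1.22408102e+00, -2.88111721e-01]), 'qd': array([ 0.00117391, -0.00274916,  0.00337928,  0.00132493, -0.00018222,
       -0.0012657 ]), 'joint_efforts': array([-1.09176755e-03, -5.84167671e+01,  2.93749416e+01,  7.01537266e+00,
        1.00962451e-02, -4.99862654e-05]), 'eef_pos': array([0.2331056 , 0.63300762, 0.2256967 ]), 'ee_rot': array([ 3.14009051e+00, -1.24846976e-04, -3.52933734e-01]), 'force': array([-0.27204173, -0.55651913,  0.26255558]), 'moment': array([-0.02073807,  0.06969282, -0.02329402]), 'gripper_force': 0.0, 'width': 0.08761620949830665}
```

View pics/side0.png

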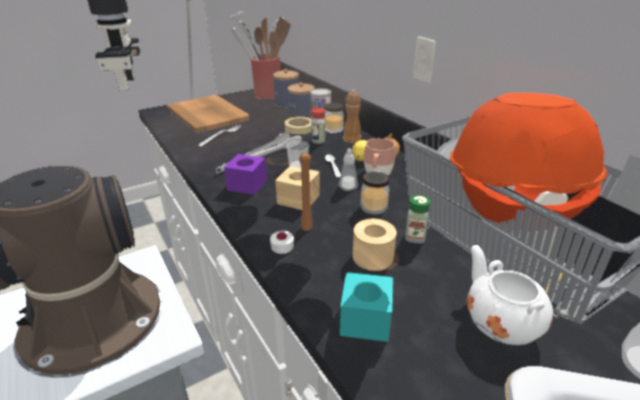

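View pics/top0.png

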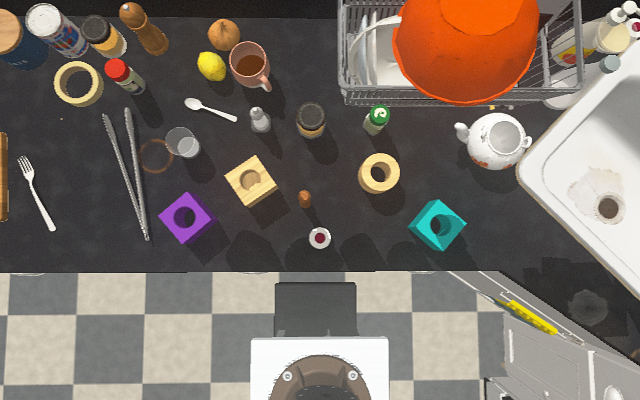

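The top view shows the pale square stand at (251,180), and the purple (186,217) and turquoise (438,224) blocks are look-alikes. The pale round stand is at (379,174). The ring at (79,84) is also pale, but in the side view at (298,125) it is low and wide-bored, so it doesn't fit. The muddler's knob is at (305,198) in the top view, and its foot is at about (306,228) in the side view. I'll measure these and confirm them in a crop.

```bash
cat > h.py <<'E'
import cv2,numpy as np
from station import arm,cams
def ray(n,u,v):
    i=cams.camera_info(n);K,R,t=map(np.array,(i["camera_matrix"],i["R"],i["t"]))
    return -R.T@t, R.T@np.linalg.solve(K,[u,v,1.])
def plane(n,u,v,z):
    c,d=ray(n,u,v); return c+d*(z-c[2])/d[2]
def proj(n,X):
    i=cams.camera_info(n);K,R,t=map(np.array,(i["camera_matrix"],i["R"],i["t"]))
    p=K@(R@np.array(X)+t); return p[:2]/p[2]
def blobs(im,lo,hi,amin=60):
    m=cv2.inRange(cv2.cvtColor(im,cv2.COLOR_BGR2HSV),lo,hi)
    n,l,s,c=cv2.connectedComponentsWithStats(m)
    return [(s[k],c[k],(l==k).astype(np.uint8)) for k in range(1,n) if s[k][4]>amin]
E
python3 - <<'E'
from h import *
im={n:cv2.imread(f"pics/{n}0.png") for n in("side","top")}
for n in im:
    print(n)
    for s,c,m in blobs(im[n],(12,50,110),(28,190,255),150):
        print('pale',s.tolist(),c.round(1)); 
        cs,h=cv2.findContours(m,cv2.RETR_CCOMP,cv2.CHAIN_APPROX_NONE)
        for k,q in enumerate(cs):
            if len(q)>15: r=cv2.minAreaRect(q);print('   ','hole' if h[0][k][3]>=0 else 'outer',np.round(r[0],1),np.round(r[1],1),round(r[2]), plane(n,*r[0],.07).round(4))
    for s,c,m in blobs(im[n],(3,100,40),(14,255,220),60): print('brown',s.tolist(),c.round(1),plane(n,*c,.19).round(4))
a=cv2.resize(im["top"][130:260,160:480],None,fx=2.4,fy=2.4,interpolation=cv2.INTER_CUBIC)
b=cv2.resize(im["side"][130:285,215:415],None,fx=1.8,fy=1.8,interpolation=cv2.INTER_CUBIC)
o=np.zeros((600,800,3),np.uint8);o[:a.shape[0],:a.shape[1]]=a;o[315:315+b.shape[0],:b.shape[1]]=b
cv2.imwrite("pics/crop1.png",o)
E
```

```text
side
pale [274, 69, 25, 11, 208] [285.9  74.4]
    outer [286.  74.] [10. 24.] 90 [0.9256 0.986  0.07  ]
pale [288, 82, 27, 12, 242] [300.5  87.9]
    outer [301.   87.5] [11. 26.] 90 [0.8842 0.7819 0.07  ]
pale [343, 92, 25, 69, 884] [354.3 127. ]
    outer [353.  126.7] [69.4 23.2] 80 [0.8197 0.3394 0.07  ]
pale [167, 95, 82, 37, 1830] [208.5 112.2]
    outer [208.  112.4] [33.7 77.6] 78 [0.4777 0.7124 0.07  ]
pale [324, 114, 20, 16, 259] [333.4 121.5]
    outer [333.5 121.5] [15. 19.] 90 [0.7925 0.4093 0.07  ]
pale [284, 116, 28, 18, 426] [298.  124.8]
    outer [297.5 124.5] [27. 17.] 0 [0.6818 0.4502 0.07  ]
pale [275, 153, 45, 76, 1813] [298.5 188.2]
    outer [305.  190.5] [58.7 55.9] 45 [0.4938 0.0797 0.07  ]
pale [361, 186, 27, 25, 546] [374.3 198.2]
    outer [374. 198.] [24. 26.] 90 [ 0.6104 -0.0346  0.07  ]
pale [353, 218, 44, 53, 1997] [373.9 243.5]
    outer [374.5 244. ] [52. 43.] 90 [ 0.5051 -0.1706  0.07  ]
pale [132, 276, 27, 44, 490] [146.6 293.9]
    outer [148.3 296.4] [43.1 18.5] 64 [ 0.0961 -0.0806  0.07  ]
pale [93, 321, 51, 40, 627] [119.3 339.7]
    outer [1
[... 2100 characters left out ...]
1 [ 0.0662 -0.0815  0.07  ]
    hole [359.  385.5] [6.4 4.9] 45 [ 0.0727 -0.0813  0.07  ]
brown [393, 0, 159, 102, 8243] [468.7  57.1] [ 0.7423 -0.2907  0.19  ]
brown [441, 14, 29, 22, 62] [452.9  25.7] [ 0.8062 -0.2611  0.19  ]
brown [138, 22, 17, 14, 68] [146.6  29.6] [0.7927 0.34   0.19  ]
brown [229, 41, 43, 49, 1282] [248.8  63.3] [0.7265 0.1411 0.19  ]
brown [563, 54, 13, 10, 103] [569.4  58.6] [ 0.7407 -0.4922  0.19  ]
brown [116, 61, 14, 20, 70] [124.2  72.4] [0.7066 0.3799 0.19  ]
brown [402, 73, 106, 34, 254] [459.5  98.8] [ 0.6579 -0.2697  0.19  ]
brown [471, 156, 17, 11, 62] [479.2 162.2] [ 0.5327 -0.3043  0.19  ]
brown [298, 190, 13, 18, 185] [304.2 198.3] [0.4631 0.0335 0.19  ]
```

View pics/crop1.png

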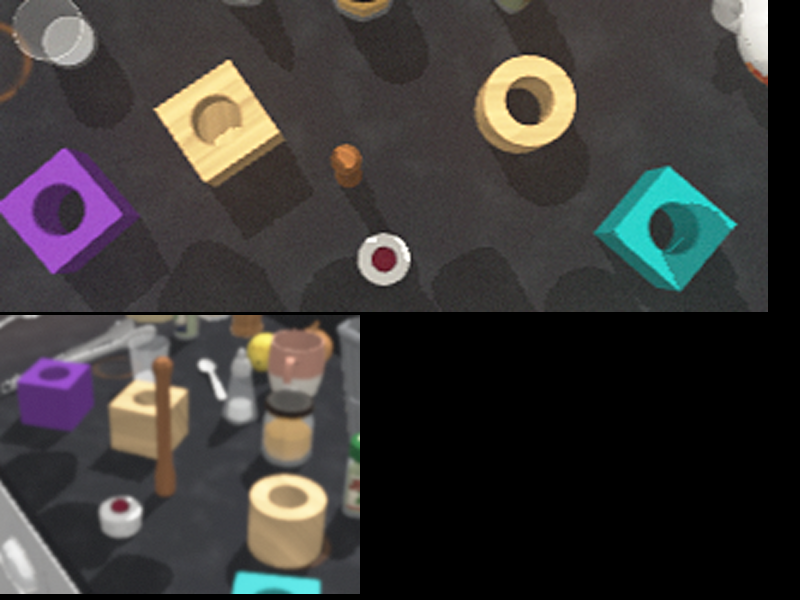

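The crop confirms all three: the pale square stand has its bore at about (250.5,180), the pale round stand's bore is at (380.3,172) and the muddler's knob is at (304,195).

```bash
python3 - <<'E'
from h import *
def tri(a,b):
    (c,d),(e,f)=ray("top",*a),ray("side",*b)
    s=np.linalg.lstsq(np.c_[d,-f],e-c,rcond=None)[0];p,q=c+d*s[0],e+f*s[1];return ((p+q)/2).round(4),np.linalg.norm(p-q).round(4)
for nm,a,b,z in(("round",(380.2,172.2),(375.3,230.6),.07),("square",(250.8,180),(297.8,175.6),.07),("knobtop",(304,195),(305,156),.187)):
    print(nm,plane("top",*a,z).round(4),plane("side",*b,z).round(4),tri(a,b))
print("foot",plane("side",306.3,226.5,0).round(4))
# rod axis in side: reproject check
for z in(0,.05,.1,.19):print(z,proj("side",[.47,.033,z]).round(1),proj("top",[.47,.033,z]).round(1))
m=cv2.inRange(cv2.cvtColor(cv2.imread("pics/side0.png"),cv2.COLOR_BGR2HSV),(3,90,30),(14,255,220))[145:240,290:320]
for v in range(5,92,6):
    x=np.flatnonzero(m[v]);print(v+145,(x.min()+290,x.max()+290) if len(x) else None,end=' ')
E
```

```text
round [ 0.5307 -0.1336  0.07  ] [ 0.534  -0.1364  0.07  ] (array([ 0.5326, -0.1349,  0.0692]), np.float64(0.0042))
square [0.5132 0.1529 0.07  ] [0.5156 0.153  0.07  ] (array([0.514 , 0.1523, 0.0707]), np.float64(0.002))
knobtop [0.4697 0.034  0.187 ] [0.4688 0.0311 0.187 ] (array([0.4701, 0.0339, 0.1855]), np.float64(0.0006))
foot [0.4707 0.0373 0.    ]
0 [307.  227.5] [305.6 201.7]
0.05 [306.5 209.7] [305.3 200.2]
0.1 [306.  190.8] [305.1 198.4]
0.19 [305.  154.2] [304.5 194.7]
150 None 156 (np.int64(301), np.int64(310)) 162 (np.int64(301), np.int64(309)) 168 (np.int64(302), np.int64(309)) 174 (np.int64(302), np.int64(308)) 180 (np.int64(302), np.int64(308)) 186 (np.int64(302), np.int64(309)) 192 (np.int64(302), np.int64(309)) 198 (np.int64(302), np.int64(308)) 204 (np.int64(303), np.int64(310)) 210 (np.int64(302), np.int64(310)) 216 (np.int64(302), np.int64(311)) 222 (np.int64(301), np.int64(311)) 228 (np.int64(302), np.int64(311)) 234 None
```

```bash
cat > d.py <<'E'
import sys
from h import *
from scipy.spatial.transform import Rotation as Ro
s=arm.get_state();R=Ro.from_euler("xyz",s["ee_rot"]).as_matrix()
p=np.array(s["eef_pos"]);print("t",round(s["t"],2),"p",p.round(4),"rpy",np.round(s["ee_rot"],3),"F",np.round(s["force"],1),"w",round(s["width"],4),"g",round(s["gripper_force"],1))
if len(sys.argv)>3:print("units",(R.T@(np.array([float(a) for a in sys.argv[1:4]])-p)/.08).round(3))
E
for i in 1; do
python3 -m handwheel '[[[0.5,0.5,0,0,0,0,0],[0.9,1,0,0,0,0,0],[0.9,1,0,0,0,0,0]]]'
python3 -m handwheel '[[[0.5,0.5,0,0,0,0,0],[0.9,1,0,0,0,0,0],[0.9,1,0,0,0,0,0]]]'
python3 -m handwheel '[[[0.5,0.5,0,0,0,0,0],[0.9,1,0,0,0,0,0],[0.9,1,0,0,0,0,0]]]'
python3 -m handwheel '[[[0.5,0.5,0,0,0,0,0],[0.9,1,0,0,0,0,0],[0.9,1,0,0,0,0,0]]]'
done; python3 d.py .47 .034 .225
```

```text
t: 0.48
eef_pos: [0.2739, 0.5305, 0.227]
ee_rot: [3.141, 0.0, -0.355]
force: [0.9, 0.5, 1.3]
width: 0.0877
gripper_force: 0.0
t: 0.85
eef_pos: [0.3136, 0.4312, 0.2269]
ee_rot: [3.142, 0.0, -0.355]
force: [0.5, 1.9, -0.5]
width: 0.0878
gripper_force: 0.0
t: 1.23
eef_pos: [0.3534, 0.332, 0.2267]
ee_rot: [-3.141, 0.0, -0.355]
force: [0.1, 0.9, 0.8]
width: 0.0875
gripper_force: 0.0
t: 1.6
eef_pos: [0.3935, 0.2325, 0.2266]
ee_rot: [3.142, 0.0, -0.355]
force: [-0.7, 0.4, -0.4]
width: 0.0877
gripper_force: 0.0
t 1.6 p [0.3935 0.2325 0.2266] rpy [ 3.142  0.    -0.355] F [-0.7  0.4 -0.4] w 0.0877 g 0.0
units [1.759 1.994 0.02 ]
```

```bash

python3 -m handwheel '[[[0.5,0.5,0,0,0,0,0],[0.9,1,0,0,0,0,0],[0.9,1,0,0,0,0,0]]]' >/dev/null
python3 -m handwheel '[[[0.45,0.5,0,0,0,0,0],[0.86,0.99,0,0,0,0,0],[0.86,0.99,0,0,0,0,0],[0.86,0.99,0,0,0,0,0]]]' >/dev/null
python3 d.py .47 .034 .129; python3 -c "
from h import *
cv2.imwrite('pics/s2.png',cv2.resize(np.hstack([cams.grab_frame('side')[60:260,220:420],cams.grab_frame('top')[100:300,210:410]]),None,fx=2,fy=2))"
```

```text
t 2.48 p [0.4705 0.0368 0.2264] rpy [-3.142  0.    -0.353] F [ 1.   0.2 -0.2] w 0.0879 g 0.0
units [0.007 0.035 1.217]
```

View pics/s2.png

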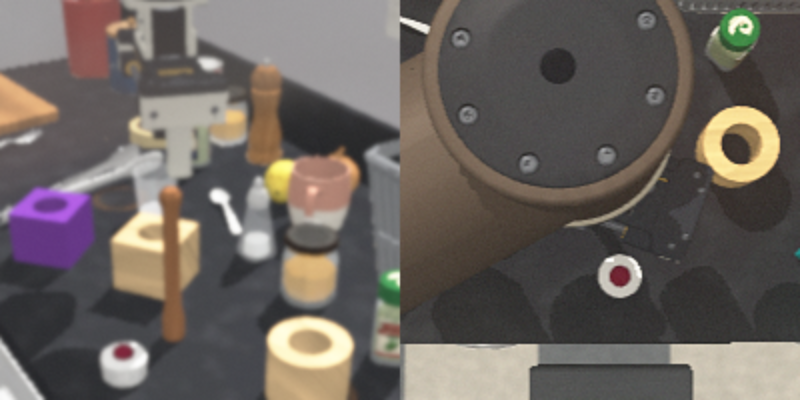

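The picture shows the gripper over the muddler, with the fingertips just above the knob at (171,190) in the left half of the crop. Next I'll descend and grip.

```bash

python3 -m handwheel '[[[0.0,0.03,0.2,0,0,0,0],[0,0.03,0.4,0,0,0,0],[0,0.03,0.6,0,0,0,0],[0,0.03,0.8,0,0,0,0],[0,0.03,0.8,0,0,0,0]]]' 
python3 -m handwheel '[[[0,0,0.2,0,0,0,0],[0,0,0.4,0,0,0,0],[0,0,0.4,0,0,0,0],[0,0,0.4,0,0,0,80],[0,0,0.4,0,0,0,120]]]' 20 
python3 -m handwheel '[[[0,0,0,0,0,0,160],[0,0,0,0,0,0,190],[0,0,0,0,0,0,220],[0,0,0,0,0,0,255],[0,0,0,0,0,0,255]]]' 20
python3 -m handwheel '[[[0,0,0,0,0,0,255],[0,0,0,0,0,0,255],[0,0,0,0,0,0,255],[0,0,0,0,0,0,255],[0,0,0,0,0,0,255]]]'
python3 d.py .47 .034 .129
```

```text
t: 3.2
eef_pos: [0.4685, 0.0343, 0.1618]
ee_rot: [3.14, 0.001, -0.351]
force: [0.4, -0.4, 1.1]
width: 0.088
gripper_force: 0.0
t: 3.82
eef_pos: [0.4698, 0.0337, 0.1315]
ee_rot: [-3.141, -0.001, -0.352]
force: [0.3, 0.3, 0.3]
width: 0.0729
gripper_force: 0.0
t: 4.45
eef_pos: [0.4692, 0.0333, 0.1305]
ee_rot: [3.142, 0.0, -0.353]
force: [0.2, 0.4, 0.1]
width: 0.0233
gripper_force: 19.0
t: 5.08
eef_pos: [0.4692, 0.0333, 0.1305]
ee_rot: [3.142, 0.0, -0.353]
force: [0.2, 0.9, -0.1]
width: 0.0226
gripper_force: 20.0
t 5.08 p [0.4692 0.0333 0.1305] rpy [ 3.142  0.    -0.353] F [ 0.2  0.9 -0.1] w 0.0226 g 20.0
units [ 0.006 -0.012  0.019]
```

Opening at 22.6 mm is more than the 19 mm shaft, so the pads probably touch the knob's flare. I'll regrip about 6 mm lower.

```bash

python3 -m handwheel '[[[0,0,0,0,0,0,180],[0,0,0,0,0,0,150],[0,0,0,0,0,0,120],[0,0,0.04,0,0,0,120],[0,0,0.08,0,0,0,120]]]' 
python3 -m handwheel '[[[0,0,0,0,0,0,120],[0,0,0,0,0,0,150],[0,0,0,0,0,0,190],[0,0,0,0,0,0,220],[0,0,0,0,0,0,255]]]'
python3 -m handwheel '[[[0,0,0,0,0,0,255],[0,0,0,0,0,0,255],[0,0,0,0,0,0,255]]]'
python3 d.py .47 .034 .125;python3 -c "
from h import *
cv2.imwrite('pics/s3.png',cv2.resize(cams.grab_frame('side')[80:260,220:400],None,fx=3,fy=3))"
```

```text
t: 5.7
eef_pos: [0.4692, 0.0333, 0.1239]
ee_rot: [3.142, 0.0, -0.353]
force: [-0.2, -0.2, -0.4]
width: 0.0461
gripper_force: 0.0
t: 6.32
eef_pos: [0.4695, 0.0334, 0.1244]
ee_rot: [-3.141, -0.0, -0.353]
force: [-1.4, 0.7, 1.5]
width: 0.0198
gripper_force: 19.0
t: 6.7
eef_pos: [0.4694, 0.0333, 0.1243]
ee_rot: [-3.141, -0.0, -0.353]
force: [0.9, -0.7, 3.8]
width: 0.0194
gripper_force: 18.7
t 6.7 p [0.4694 0.0333 0.1243] rpy [-3.141 -0.    -0.353] F [ 0.9 -0.7  3.8] w 0.0194 g 18.7
units [ 0.004 -0.01  -0.008]
```

View pics/s3.png

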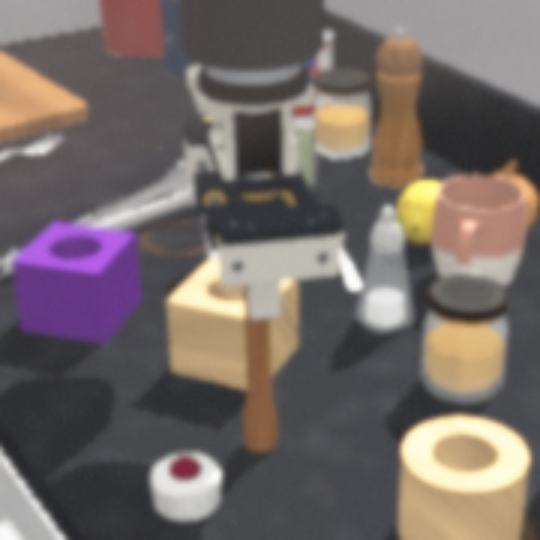

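The muddler is held upright with the foot at (261,440) in the crop, and the opening is 19.4 mm, so it is on the shaft. Lifting and carrying to the round stand.

```bash

python3 -m handwheel '[[[0,0,-0.2,0,0,0,255],[0,0,-0.4,0,0,0,255],[0,0,-0.6,0,0,0,255],[0,0,-0.8,0,0,0,255],[0,0,-1,0,0,0,255]]]' 30 
python3 -m handwheel '[[[0,0,-0.15,0,0,0,255],[0,0,-0.3,0,0,0,255],[0,0,-0.3,0,0,0,255]]]'
python3 d.py .532 -.135 .2283
```

```text
t: 7.38
eef_pos: [0.4686, 0.0332, 0.2041]
ee_rot: [3.141, 0.001, -0.353]
force: [0.2, 0.2, -1.5]
width: 0.0189
gripper_force: 28.8
t: 7.75
eef_pos: [0.4696, 0.0335, 0.2288]
ee_rot: [-3.141, -0.001, -0.353]
force: [-0.3, -0.9, -1.1]
width: 0.0192
gripper_force: 28.9
t 7.75 p [0.4696 0.0335 0.2288] rpy [-3.141e+00 -1.000e-03 -3.530e-01] F [-0.3 -0.9 -1.1] w 0.0192 g 28.9
units [1.459 1.707 0.007]
```

```bash

python3 -m handwheel '[[[0.1,0.12,0,0,0,0,255],[0.3,0.35,0,0,0,0,255],[0.5,0.58,0,0,0,0,255],[0.65,0.76,0,0,0,0,255],[0.73,0.85,0,0,0,0,255]]]' 
python3 -m handwheel '[[[0.15,0.18,0,0,0,0,255],[0.35,0.4,0,0,0,0,255],[0.55,0.64,0,0,0,0,255],[0.68,0.8,0,0,0,0,255],[0.73,0.86,0,0,0,0,255]]]' 
python3 -m handwheel '[[[0,0,0,0,0,0,255],[0,0,0,0,0,0,255],[0,0,0,0,0,0,255]]]' 
python3 d.py .532 -.135 .2283; python3 -c "
from h import *
cv2.imwrite('pics/s4.png',cv2.resize(cams.grab_frame('side')[100:300,270:470],None,fx=3,fy=3))
print(proj('side',[.532,-.135,.104]),proj('side',[.532,-.135,.07]))"
```

```text
t: 8.38
eef_pos: [0.5004, -0.052, 0.2274]
ee_rot: [3.141, 0.001, -0.354]
force: [0.4, 0.4, -1.2]
width: 0.0189
gripper_force: 29.0
t: 9.0
eef_pos: [0.5315, -0.1361, 0.2277]
ee_rot: [3.141, 0.001, -0.354]
force: [-0.4, 0.7, -1.5]
width: 0.0186
gripper_force: 29.0
t: 9.38
eef_pos: [0.5315, -0.1349, 0.2283]
ee_rot: [-3.141, -0.0, -0.352]
force: [0.1, 0.7, -1.7]
width: 0.0191
gripper_force: 29.0
t 9.38 p [ 0.5315 -0.1349  0.2283] rpy [-3.141 -0.    -0.352] F [ 0.1  0.7 -1.7] w 0.0191 g 29.0
units [ 0.006 -0.001  0.001]
[375.11575168 216.77896159] [374.09272342 230.57873103]
```

View pics/s4.png

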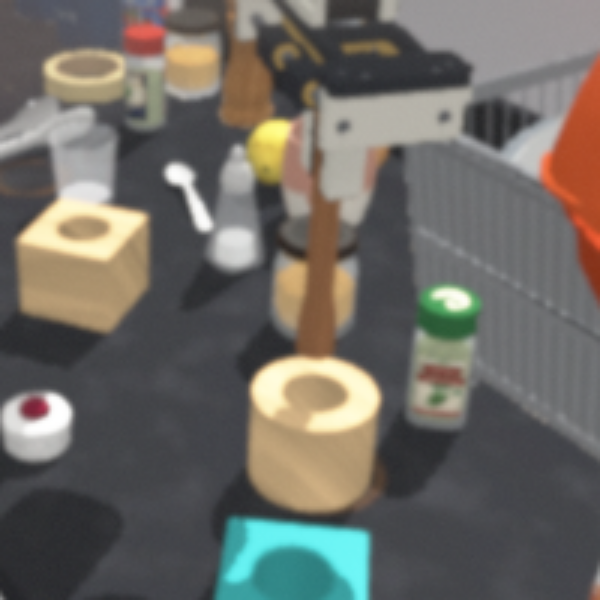

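The foot (318,353 in the crop) hangs over the bore centre (316,392), within about 2 mm of where it should project. Lowering to about 38 mm.

```bash

python3 -m handwheel '[[[0,0,0.12,0,0,0,255],[0,0,0.25,0,0,0,255],[0,0,0.38,0,0,0,255],[0,0,0.5,0,0,0,255],[0,0,0.5,0,0,0,255]]]' 
python3 -m handwheel '[[[0,0,0.1,0,0,0,255],[0,0,0.2,0,0,0,255],[0,0,0.3,0,0,0,255],[0,0,0.33,0,0,0,255],[0,0,0.33,0,0,0,255]]]'
python3 -m handwheel '[[[0,0,0.03,0,0,0,255],[0,0,0.06,0,0,0,255],[0,0,0.06,0,0,0,255]]]'
```

```text
t: 10.05
eef_pos: [0.531, -0.1355, 0.1871]
ee_rot: [3.141, 0.002, -0.353]
force: [-1.5, -0.3, -0.3]
width: 0.0191
gripper_force: 29.0
t: 10.68
eef_pos: [0.5315, -0.1355, 0.1616]
ee_rot: [3.141, 0.0, -0.353]
force: [0.5, 0.5, -0.9]
width: 0.0188
gripper_force: 29.0
t: 11.05
eef_pos: [0.5315, -0.1354, 0.1568]
ee_rot: [3.141, 0.0, -0.353]
force: [-0.1, 0.2, -1.8]
width: 0.0188
gripper_force: 29.0
```

```bash

python3 -m handwheel '[[[0,0,0.04,0,0,0,255],[0,0,0.08,0,0,0,255],[0,0,0.08,0,0,0,255]]]'
python3 -m handwheel '[[[0,0,0.04,0,0,0,255],[0,0,0.08,0,0,0,255],[0,0,0.08,0,0,0,255]]]'
```

```text
t: 11.42
eef_pos: [0.5313, -0.1354, 0.1502]
ee_rot: [3.141, 0.001, -0.353]
force: [0.8, 0.3, -1.2]
width: 0.019
gripper_force: 29.0
t: 11.8
eef_pos: [0.5313, -0.1354, 0.1438]
ee_rot: [3.141, 0.001, -0.353]
force: [-0.1, -0.8, -1.2]
width: 0.0186
gripper_force: 29.0
```

No contact at foot ≈ 20 mm, so the round bore is open. Raising and going to the square stand.

```bash

python3 -m handwheel '[[[0,0,-0.15,0,0,0,255],[0,0,-0.35,0,0,0,255],[0,0,-0.55,0,0,0,255],[0,0,-0.75,0,0,0,255],[0,0,-0.95,0,0,0,255]]]' >/dev/null
python3 -m handwheel '[[[0,0,-0.1,0,0,0,255],[0,0,-0.15,0,0,0,255],[0,0,-0.15,0,0,0,255],[0,0,-0.15,0,0,0,255]]]'
python3 d.py .514 .1525 .2303
```

```text
t: 12.92
eef_pos: [0.5312, -0.1354, 0.2315]
ee_rot: [3.141, 0.001, -0.353]
force: [-0.6, -0.4, -0.5]
width: 0.0189
gripper_force: 29.0
t 12.93 p [ 0.5312 -0.1354  0.2315] rpy [ 3.141e+00  1.000e-03 -3.530e-01] F [-0.6 -0.4 -0.5] w 0.0189 g 29.0
units [-1.446 -3.303  0.016]
```

```bash

python3 -m handwheel '[[[-0.05,-0.12,0,0,0,0,255],[-0.15,-0.34,0,0,0,0,255],[-0.25,-0.56,0,0,0,0,255],[-0.32,-0.72,0,0,0,0,255],[-0.36,-0.82,0,0,0,0,255]]]' >/dev/null
python3 -m handwheel '[[[-0.08,-0.18,0,0,0,0,255],[-0.18,-0.4,0,0,0,0,255],[-0.27,-0.62,0,0,0,0,255],[-0.36,-0.82,0,0,0,0,255]]]' >/dev/null
python3 -m handwheel '[[[-0.08,-0.18,0,0,0,0,255],[-0.18,-0.4,0,0,0,0,255],[-0.27,-0.62,0,0,0,0,255],[-0.36,-0.82,0,0,0,0,255]]]' >/dev/null
python3 -m handwheel '[[[-0.08,-0.18,0,0,0,0,255],[-0.18,-0.4,0,0,0,0,255],[-0.27,-0.62,0,0,0,0,255],[-0.34,-0.78,0,0,0,0,255],[-0.37,-0.84,0,0,0,0,255]]]' >/dev/null
python3 -m handwheel '[[[0,0,0,0,0,0,255],[0,0,0,0,0,0,255],[0,0,0,0,0,0,255]]]' 
python3 d.py .514 .1525 .2303; python3 -c "
from h import *
cv2.imwrite('pics/s5.png',cv2.resize(cams.grab_frame('side')[80:240,220:380],None,fx=3.5,fy=3.5))
print(proj('side',[.514,.1525,.106]),proj('side',[.514,.1525,.07]))"
```

```text
t: 15.55
eef_pos: [0.514, 0.1519, 0.2322]
ee_rot: [-3.142, -0.0, -0.353]
force: [-0.2, -0.4, -1.8]
width: 0.0187
gripper_force: 29.0
t 15.55 p [0.514  0.1519 0.2322] rpy [-3.142 -0.    -0.353] F [-0.2 -0.4 -1.8] w 0.0187 g 29.0
units [-0.002 -0.007  0.024]
[296.86313989 163.02062726] [297.35666683 175.83941303]
```

View pics/s5.png

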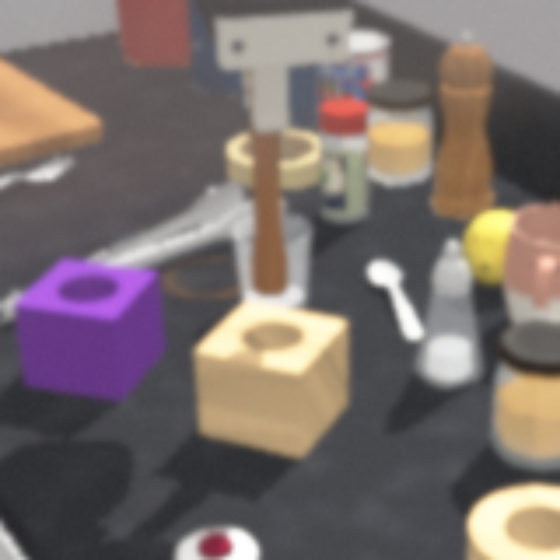

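The foot (269,288) hangs above the square bore (273,336), where it should project. Lowering.

```bash

python3 -m handwheel '[[[0,0,0.12,0,0,0,255],[0,0,0.25,0,0,0,255],[0,0,0.38,0,0,0,255],[0,0,0.5,0,0,0,255],[0,0,0.5,0,0,0,255]]]' 
python3 -m handwheel '[[[0,0,0.1,0,0,0,255],[0,0,0.2,0,0,0,255],[0,0,0.3,0,0,0,255],[0,0,0.34,0,0,0,255],[0,0,0.34,0,0,0,255]]]'
python3 -m handwheel '[[[0,0,0.02,0,0,0,255],[0,0,0.03,0,0,0,255],[0,0,0.03,0,0,0,255]]]'
```

```text
t: 16.23
eef_pos: [0.5135, 0.1521, 0.1911]
ee_rot: [3.14, 0.001, -0.353]
force: [0.3, 0.7, -1.3]
width: 0.0188
gripper_force: 29.0
t: 16.85
eef_pos: [0.5139, 0.1523, 0.1647]
ee_rot: [3.141, 0.0, -0.353]
force: [-0.0, -0.1, -0.7]
width: 0.0188
gripper_force: 29.0
t: 17.23
eef_pos: [0.5139, 0.1524, 0.1626]
ee_rot: [-3.142, -0.0, -0.353]
force: [-0.6, -0.0, -1.8]
width: 0.0188
gripper_force: 29.0
```

```bash

python3 -m handwheel '[[[0,0,0.02,0,0,0,255],[0,0,0.04,0,0,0,255],[0,0,0.04,0,0,0,255]]]'
python3 -m handwheel '[[[0,0,0.02,0,0,0,255],[0,0,0.04,0,0,0,255],[0,0,0.04,0,0,0,255]]]'
```

```text
t: 17.6
eef_pos: [0.5141, 0.1524, 0.1594]
ee_rot: [-3.141, -0.0, -0.353]
force: [0.7, -0.1, 0.2]
width: 0.0186
gripper_force: 28.7
t: 17.98
eef_pos: [0.516, 0.1527, 0.1592]
ee_rot: [-3.139, -0.004, -0.351]
force: [-2.4, -2.1, 16.9]
width: 0.0189
gripper_force: 26.9
```

Contact with 17 N at foot ≈ 35 mm: the square bore is closed. Back to the round stand.

```bash

python3 -m handwheel '[[[0,0,-0.1,0,0,0,255],[0,0,-0.3,0,0,0,255],[0,0,-0.5,0,0,0,255],[0,0,-0.7,0,0,0,255],[0,0,-0.92,0,0,0,255]]]' >/dev/null
python3 -m handwheel '[[[0,0,0,0,0,0,255],[0,0,0,0,0,0,255],[0,0,0,0,0,0,255]]]' >/dev/null
python3 d.py .532 -.135 .23
```

```text
t 18.98 p [0.5135 0.1522 0.229 ] rpy [ 3.141e+00  1.000e-03 -3.530e-01] F [-0.3  0.1 -1.4] w 0.0192 g 28.8
units [ 1.457  3.289 -0.01 ]
```

```bash

python3 -m handwheel '[[[0.05,0.12,0,0,0,0,255],[0.15,0.34,0,0,0,0,255],[0.25,0.56,0,0,0,0,255],[0.32,0.72,0,0,0,0,255],[0.36,0.82,0,0,0,0,255]]]' >/dev/null
python3 -m handwheel '[[[0.08,0.18,0,0,0,0,255],[0.18,0.4,0,0,0,0,255],[0.27,0.62,0,0,0,0,255],[0.36,0.82,0,0,0,0,255]]]' >/dev/null
python3 -m handwheel '[[[0.08,0.18,0,0,0,0,255],[0.18,0.4,0,0,0,0,255],[0.27,0.62,0,0,0,0,255],[0.36,0.82,0,0,0,0,255]]]' >/dev/null
python3 -m handwheel '[[[0.08,0.18,0,0,0,0,255],[0.18,0.4,0,0,0,0,255],[0.27,0.62,0,0,0,0,255],[0.34,0.78,0,0,0,0,255],[0.37,0.83,0,0,0,0,255]]]' >/dev/null
python3 -m handwheel '[[[0,0,0,0,0,0,255],[0,0,0,0,0,0,255],[0,0,0,0,0,0,255]]]' >/dev/null
python3 d.py .532 -.135 .2303; python3 -c "
from h import *
cv2.imwrite('pics/s6.png',cv2.resize(cams.grab_frame('side')[100:300,270:470],None,fx=3,fy=3))"
```

```text
t 21.6 p [ 0.5319 -0.1342  0.2298] rpy [-3.141 -0.    -0.352] F [-0.6 -0.4 -1.8] w 0.0188 g 28.9
units [ 0.005  0.008 -0.006]
```

View pics/s6.png

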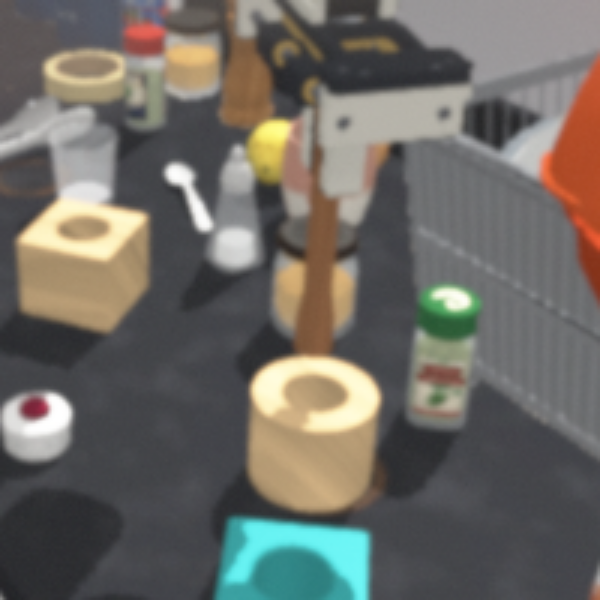

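The foot at (316,352) is over the round bore (316,392) again. Lowering nearly all the way.

```bash

python3 -m handwheel '[[[0,0,0.12,0,0,0,255],[0,0,0.28,0,0,0,255],[0,0,0.44,0,0,0,255],[0,0,0.6,0,0,0,255],[0,0,0.7,0,0,0,255]]]' 
python3 -m handwheel '[[[0,0,0.12,0,0,0,255],[0,0,0.24,0,0,0,255],[0,0,0.36,0,0,0,255],[0,0,0.46,0,0,0,255],[0,0,0.52,0,0,0,255]]]'
python3 -m handwheel '[[[0,0,0.02,0,0,0,255],[0,0,0.04,0,0,0,255],[0,0,0.04,0,0,0,255]]]'
```

```text
t: 22.28
eef_pos: [0.5314, -0.1347, 0.1725]
ee_rot: [3.141, 0.001, -0.353]
force: [-0.1, -0.1, -1.8]
width: 0.0192
gripper_force: 28.9
t: 22.9
eef_pos: [0.5317, -0.1347, 0.1316]
ee_rot: [3.141, 0.0, -0.353]
force: [0.3, -0.3, -1.7]
width: 0.0187
gripper_force: 28.9
t: 23.28
eef_pos: [0.5319, -0.1347, 0.1291]
ee_rot: [-3.142, -0.0, -0.353]
force: [0.5, 0.2, -1.3]
width: 0.019
gripper_force: 28.9
```

```bash

python3 -m handwheel '[[[0,0,0.02,0,0,0,255],[0,0,0.035,0,0,0,255],[0,0,0.035,0,0,0,255]]]'
python3 -m handwheel '[[[0,0,0.01,0,0,0,255],[0,0,0.02,0,0,0,255],[0,0,0.02,0,0,0,255]]]'
```

```text
t: 23.65
eef_pos: [0.5318, -0.1347, 0.1261]
ee_rot: [3.142, 0.0, -0.353]
force: [0.1, -0.7, -0.2]
width: 0.019
gripper_force: 28.9
t: 24.02
eef_pos: [0.5319, -0.1347, 0.1246]
ee_rot: [-3.142, -0.0, -0.353]
force: [0.8, -0.5, -1.6]
width: 0.0188
gripper_force: 28.9
```

```bash

python3 -m handwheel '[[[0,0,0.01,0,0,0,230],[0,0,0.01,0,0,0,200],[0,0,0.01,0,0,0,180],[0,0,0.01,0,0,0,150],[0,0,0.01,0,0,0,120]]]' 
python3 -m handwheel '[[[0,0,0,0,0,0,60],[0,0,0,0,0,0,0],[0,0,0,0,0,0,0],[0,0,0,0,0,0,0],[0,0,0,0,0,0,0]]]'
python3 -m handwheel '[[[0,0,-0.1,0,0,0,0],[0,0,-0.3,0,0,0,0],[0,0,-0.5,0,0,0,0],[0,0,-0.75,0,0,0,0],[0,0,-1,0,0,0,0]]]'
python3 -m handwheel '[[[0,0,-0.3,0,0,0,0],[0,0,-0.6,0,0,0,0],[0,0,-0.6,0,0,0,0],[0,0,-0.6,0,0,0,0]]]'
python3 -c "
from h import *
cv2.imwrite('pics/s7.png',cv2.resize(cams.grab_frame('side')[100:300,270:470],None,fx=3,fy=3))
for z in (.07,.19):print(proj('side',[.532,-.135,z]))"
```

```text
t: 24.65
eef_pos: [0.5316, -0.1346, 0.1235]
ee_rot: [3.141, 0.001, -0.353]
force: [-0.6, -0.1, 0.1]
width: 0.0404
gripper_force: 0.0
t: 25.28
eef_pos: [0.5319, -0.1347, 0.1238]
ee_rot: [-3.142, -0.0, -0.353]
force: [-0.4, 0.2, 1.0]
width: 0.0863
gripper_force: 0.0
t: 25.9
eef_pos: [0.5321, -0.1347, 0.2058]
ee_rot: [-3.141, -0.001, -0.353]
force: [0.5, 0.3, -0.2]
width: 0.0875
gripper_force: 0.0
t: 26.4
eef_pos: [0.5316, -0.1346, 0.2522]
ee_rot: [-3.141, -0.0, -0.353]
force: [-0.8, 0.4, -0.8]
width: 0.0876
gripper_force: 0.0
[374.09272342 230.57873103]
[377.90420485 179.16513177]
```

View pics/s7.png

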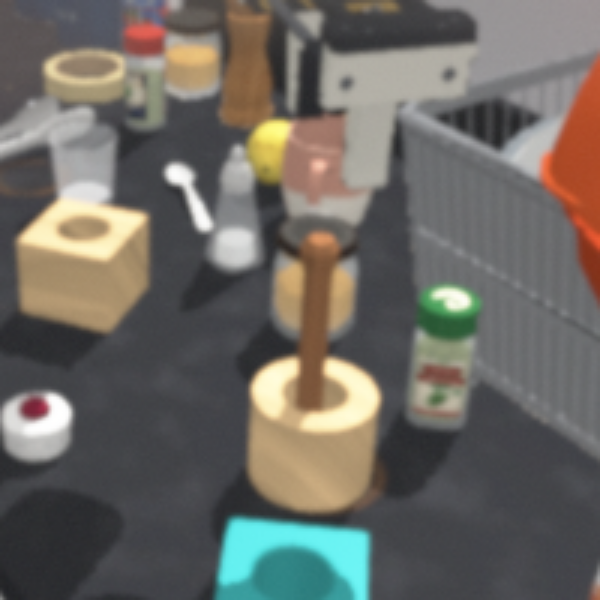

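The muddler stands upright in the round stand with its knob at (320,240). The expected position is (324,237), so the foot is on the worktop. The gripper is clear, so I'm handing in.

```bash
python3 -c "
from station import arm
print(arm.job_done())"
```

```text
the job is handed in; nothing more can be done
None
```

I felt down the round bore (open) and then the square bore (closed at about 35 mm), left the muddler standing released in the round stand, and handed the job in at about 26 s; no verdict came back.

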